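Reset a bench grinder's work rest to a worn wheel with the gap gauge

TASK

One wheel of the bench grinder has worn smaller, so its work rest now stands much too far from it. Take the gap gauge from the wooden tool stand and put its blade straight down into that gap, square to the wheel and in the middle of it, until the gauge's foot sits flat on the rest; then slide the rest up until the blade is lightly but positively nipped between rest and wheel. Leave the gauge standing there, nipped, for the clamp screw to be tightened; do not force the wheel, and leave the other rest, the pot and the blue jar where they are.

Things in the scene. Friction and masses are not known exactly. Their poses are not given: they have to be found in the camera images.
- grinder: Yellow bench grinder, fixed. Origin: on the bench under the middle of the spindle; x from its front (robot side) to its back, y along the spindle to the left, z up. Spindle 130 mm up; wheels centred 165 mm either side. A guard (outer radius 87 mm, 46 mm wide) covers each wheel from 50 degrees above the front to the back; clear eye shields are swung up above, 235 to 270 mm over the bench.
- wheel_worn: The grey grinding wheel that has worn smaller: somewhere between 125 and 145 mm across (not measured), 24 mm thick; on the left or on the right. Origin at its centre, on the spindle axis. Its front is bare; its foremost line is at spindle height. It turns stiffly on the spindle.
- wheel_new: The other grinding wheel, still as new: 150 mm across, 24 mm thick. Origin at its centre.
- rest_left (a joint): Slide of the left work rest (m): its edge stands this much more than 60 mm in front of the spindle axis; 0 = fully in, at most 28 mm, growing towards the robot. Both rests start at 18 to 19.2 mm, set for new wheels (a gap of 3 to 4.2 mm). They slide stiffly, with about 5 N of steady friction, and stay where they are left.
- rest_left_edge (a point): Left rest: middle of its upper edge facing the wheel. x points squarely to the wheel (the way the rest slides up), y along the edge to the left, z up. The rest is a level steel plate 60 x 60 x 8 mm, top 134 mm above the bench, reaching 60 mm from here towards the robot, where a lip is turned down 22 mm, 60 mm wide, that can be pushed. Thin arms run back along the guard.
- rest_right (a joint): Slide of the right work rest, the same as the left one's.
- rest_right_edge (a point): The same point of the right work rest, a plate of the same size in front of the right wheel.
- stand: Wooden tool stand, fixed, 70 x 160 x 45 mm; origin at the centre of its underside, y along its length. The gauge stands in a slot in the middle of its top (8 x 34 mm, 36 mm deep, long side along y). Two file handles and a scriber stand near the ends, up to 110 mm above the bench, at least 45 mm from the middle.
- gauge_grip (a point): Gap gauge (about 90 g): centre of the part to hold of its upright black grip, 14 mm thick (x) by 30 mm wide (y), which reaches from 56 mm below this point to 26 mm above it. x points to the gauge's blade side, z up.
- gauge_foot (a point): Gauge, at its foot's underside, on the blade's outer face, mid-width: 62 mm below and 16 mm in +x of the grip's centre. Blade: 3 mm thick (0 to -3 mm in x), 30 mm wide, 28 mm down from the foot. The foot, the depth stop, reaches 32 mm in -x and sits on the rest. Let go with the blade within some 4 mm of the rest's edge, the gauge stands by itself and the sliding rest carries it to the wheel.
- quench_pot: Small steel pot, 68 mm wide, 62 mm high, in front of the grinder between the rests; leave it alone. Origin at the centre of its underside.
- layout_bottle: Small blue jar with a black cap, 40 mm wide, 62 mm high, behind the tool stand; leave it alone. Origin at the centre of its underside.
Things that resemble listed ones, but are neither listed nor needed, are in the scene too. Leave any orange, red or white look-alike of the part that bears gauge_grip alone.

How it is judged:
By the outcome, as a careful person would: the job done as asked, in the order asked, and still so for the second after the job is handed in, with the robot touching nothing.
It also fails if it takes over 48 s, if anything falls off the work surface, if the arm or the gripper's body presses on something with over 40 N, if the wrist force passes 120 N, or if a joint passes its speed limit or range.

ROBOT

A 7-joint arm with a two-finger parallel gripper is mounted at the origin on the work surface. World frame = base frame: x ahead of the robot, y to its left, z up, the work surface at z = 0. Lengths are in m, angles in rad, forces in N, time in s.
With the tool pointing down it reaches from about 0.4 to 0.9 m from the base axis. Payload 5.6 kg.
Tool frame: the origin (TCP) lies midway between the tips of the shut fingers; the grasp point (between the pads) lies behind it (manip.grip_depth is the z of the grasp point in the tool frame, in m); z points along the fingers, x is the direction in which the jaws open and shut, and the axes are right-handed (so a half turn about z gives the same grasp; the last joint's range is limited). The gripper opens to 92 mm and grips with 3 to 60 N. Pads are 20 mm wide; open, the fingers measure 128 mm over their backs; the gripper's body (75 mm by 189 mm) begins 69 mm behind the grasp point.
Start: joints at [-1.276, 0.468, -0.012, 1.603, 0.006, 1.071, -0.056], TCP at [0.215, 0.613, 0.215] pointing down, gripper open.
Joint ranges: [-2.53, 2.53], [-0.31, 2.02], [-1.57, 1.55], [0.28, 2.44], [-1.29, 4.43], [0.15, 1.84], [-2.92, 2.92]. Speed limits (rad/s): [2.57, 2.57, 3.14, 3.14, 3.14, 3.14, 3.14].

INTERFACE

Orientations are given as a unit quaternion [w, x, y, z].
In Python, from rig import telemetry, vision, workorder, manip gives the robot as it stands. The module is installed in compiled form; this text tells all that it offers.
- The arm moves only by the shell command python3 -m creep 'ROWS' [FORCE]. ROWS is a JSON object of lists of equal length, an entry for each row: "translation": the shift along the tool's x, y, z in mm, a list of three; "rotation": the turn, a rotation vector about the tool's x, y, z in degrees, a list of three; "claw": the opening, from 0 (shut) to 1 (fully open). A call has 1 to 5 rows; each row is the pose to reach, as a shift and turn from the pose commanded when the call began, along the tool's axes at that moment; what a row does not reach only later rows make up. A row lasts 1/10 s, in which the tool goes at most 50 mm and 8.59 degrees, less where a joint would pass 70% of its speed; a pose out of reach is approached as far as the arm can. A call with a gripper value outside its range is refused whole. The fingers move at their own pace and stop on an object; FORCE is the grip in N (left out, the last holds). Time passes only in rows, so rows that repeat a pose let the fingers close. It gives the time, the measured TCP pose, the force and the opening at its end, in the units of the state.
- telemetry.get_obs(): the state, without advancing time (a new reading comes with each control period).
- vision.camera(name): name is "scene" or "side" or "wrist"; returns the picture (400x640x3 uint8, blue, green, red); there is no depth.
- vision.camera_params(name): a dict with "K" (3x3 intrinsics, pixels), "R" (3x3) and "t" (3): a world point X has camera coordinates R X + t. Camera axes: x right, y down, z forward; pixel columns grow to the right and rows downward; lengths in m; the calibration is good to about 2 mm. The wrist camera is an equidistant fisheye: a pixel r from the principal point sees the ray r / f radians off the axis. A picture is of the moment at which its call begins: read the wrist's pose just before it. camera_params takes no time and is no camera call; for the wrist camera it gives the pose at the moment of the call.
- workorder.close_job(): hands the job in, once; it reports no verdict.
The state is a dict: "t": time; "qpos": joint angles; "qd": joint speeds; "joint_torque": joint torques, N m; "ee_pos": TCP position; "orientation": TCP orientation; "force": force on the tool from outside, world axes, zero at the start; "wrist_torque": the same for the moment, N m; "finger_gap": opening from 0.0 (shut) to 1.0 (fully open).
Only numpy, scipy, OpenCV 4.12 (cv2) and the standard library are available. Lean on these libraries where they do the work, as an engineer would, in place of code of your own. Each camera call takes 0.05 s, during which the arm holds its last target.

## Working session

There is one attempt and no reset: what is moved stays moved. The work goes in short steps, Python scripts to look and compute and a shell command to move; the robot and the scene stay as the last step left them, time stands still between calls to the robot, and variables do not carry over. Pictures are saved under pics/ and viewed, and the job is handed in when it is done.

```bash
mkdir -p pics; ls; cat > h.py <<'E'
from rig import telemetry, vision, workorder, manip
import numpy as np, cv2
from scipy.spatial.transform import Rotation as Ro
def P(n): 
    p=vision.camera_params(n); return np.array(p["K"]),np.array(p["R"]),np.array(p["t"])
def ray(n,u,v,prm=None):
    K,R,t=prm or P(n)
    x=(u-K[0,2])/K[0,0]; y=(v-K[1,2])/K[1,1]
    if n=="wrist":
        r=np.hypot(x,y); d=np.array([np.sin(r)*x/max(r,1e-9),np.sin(r)*y/max(r,1e-9),np.cos(r)])
    else: d=np.array([x,y,1.])
    d=R.T@d; return -R.T@t, d/np.linalg.norm(d)
def onz(n,u,v,z,prm=None):
    c,d=ray(n,u,v,prm); return c+d*(z-c[2])/d[2]
def tri(rs):
    A=0;b=0
    for c,d in rs:
        M=np.eye(3)-np.outer(d,d); A=A+M; b=b+M@c
    X=np.linalg.solve(A,b); return X,[np.linalg.norm((np.eye(3)-np.outer(d,d))@(X-c)) for c,d in rs]
def proj(n,X,prm=None):
    K,R,t=prm or P(n); p=R@np.asarray(X)+t
    if n=="wrist":
        th=np.arctan2(np.hypot(p[0],p[1]),p[2]); s=th/max(np.hypot(p[0],p[1]),1e-9); return K[0,0]*p[0]*s+K[0,2],K[1,1]*p[1]*s+K[1,2]
    return K[0,0]*p[0]/p[2]+K[0,2],K[1,1]*p[1]/p[2]+K[1,2]
def st():
    o=telemetry.get_obs(); return o
E
python3 - <<'E'
from h import *
for n in ["scene","side","wrist"]:
    cv2.imwrite(f"pics/{n}0.png",vision.camera(n))
    K,R,t=P(n); print(n,K[0,0],K[0,2],K[1,2],(-R.T@t).round(3),R[2].round(3))
o=st(); print(o["t"],o["ee_pos"],o["orientation"],o["force"],o["finger_gap"],manip.grip_depth)
E
```

```text
pics
scene 455.930337998832 316.32483059049474 196.57601802552247 [ 1.232 -0.561  1.266] [-0.509  0.295 -0.809]
side 371.90453154641676 318.49402190298474 195.4051820680833 [ 0.311 -0.896  0.742] [ 0.173  0.74  -0.649]
wrist 309.70691628693146 322.1153151034707 197.11478050719222 [0.145 0.638 0.383] [ 0.25  -0.09  -0.964]
0.15 [0.21533222 0.61285052 0.21390385] [ 3.98278300e-04  8.15931820e-01  5.78147778e-01 -5.03034172e-04] [ 0.20894056 -0.3780764  -0.05931833] 0.9991315894921159 -0.0187
```

View pics/scene0.png

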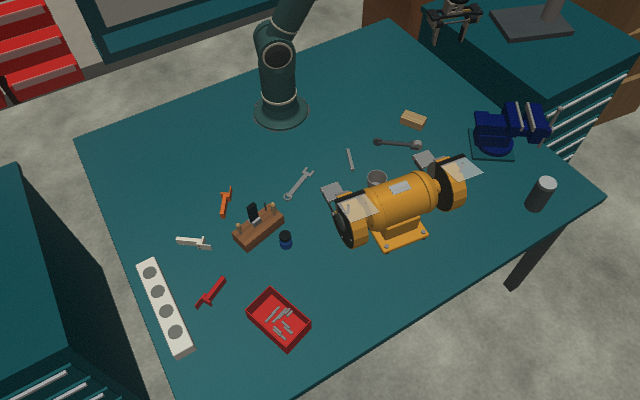

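View pics/side0.png

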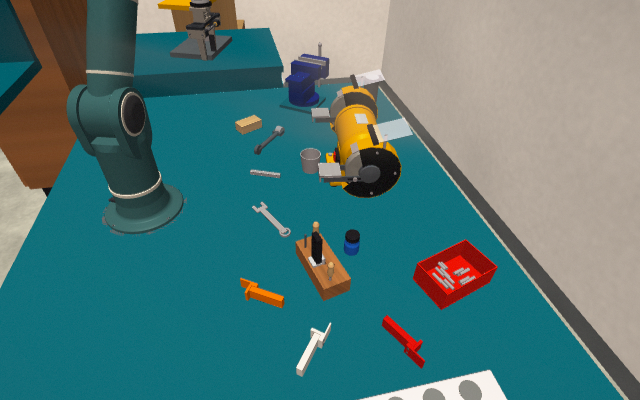

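View pics/wrist0.png

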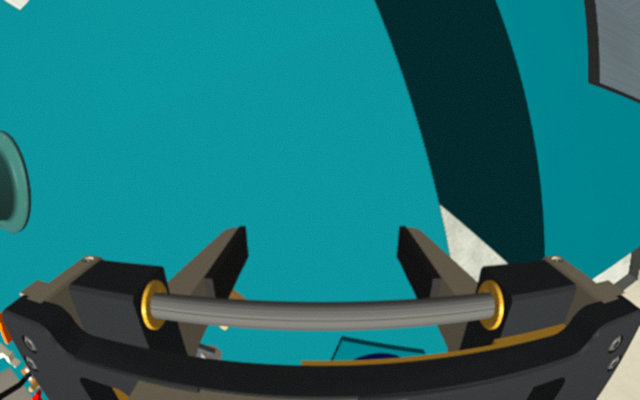

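```bash
python3 - <<'E'
import cv2,numpy as np
s=cv2.imread("pics/scene0.png"); d=cv2.imread("pics/side0.png")
cv2.imwrite("pics/c1.png",cv2.resize(s[140:270,310:490],None,fx=4.4,fy=4.4,interpolation=2))
cv2.imwrite("pics/c2.png",cv2.resize(s[170:270,200:320],None,fx=6,fy=6,interpolation=2))
cv2.imwrite("pics/c3.png",cv2.resize(d[60:210,280:420],None,fx=4,fy=4,interpolation=2))
cv2.imwrite("pics/c4.png",cv2.resize(d[210:310,270:390],None,fx=6,fy=6,interpolation=2))
E
```

```text
(no output)
```

View pics/c1.png

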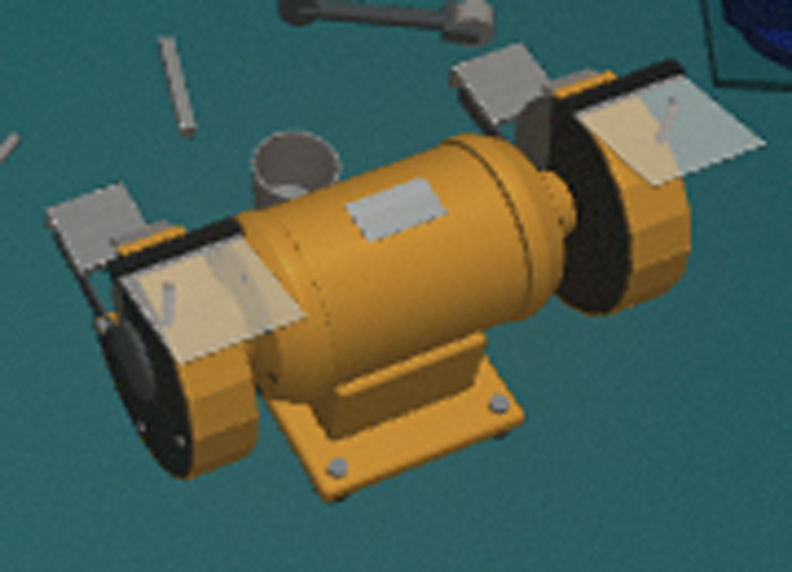

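View pics/c2.png

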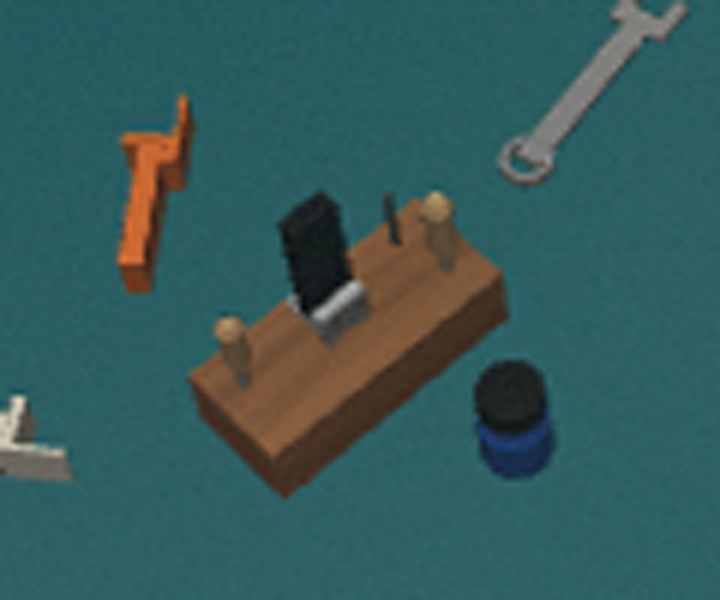

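View pics/c3.png

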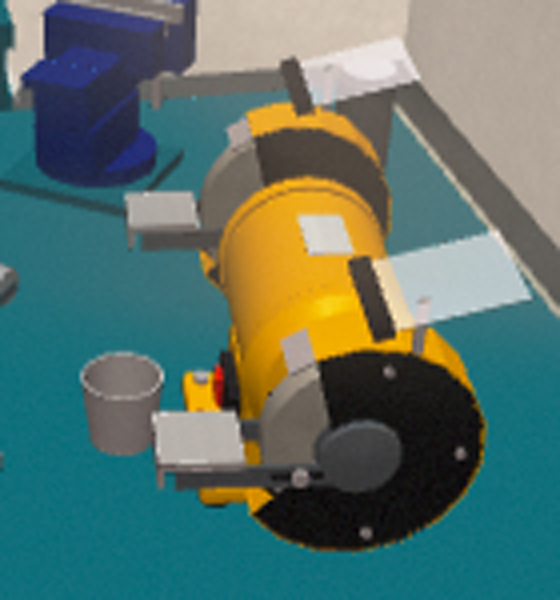

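View pics/c4.png

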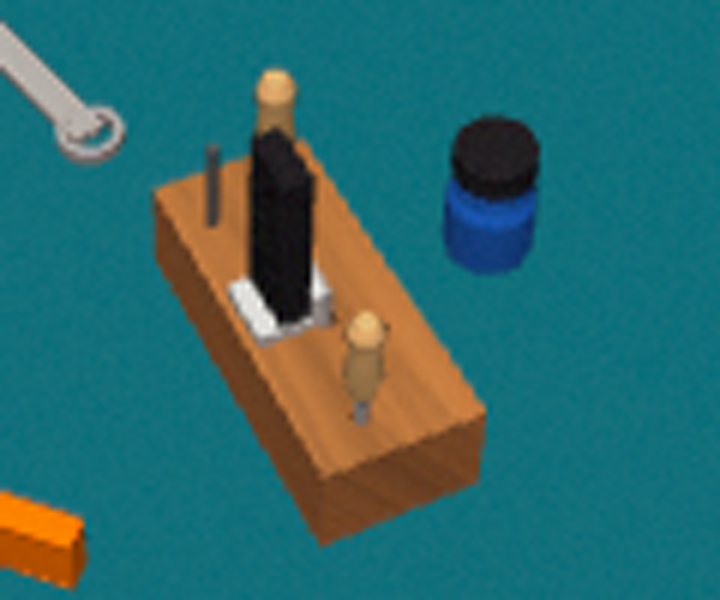

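```bash
python3 - <<'E'
from h import *
f=lambda c,x0,y0,s:[(u/s+x0-.5+.5/s,v/s+y0-.5+.5/s) for u,v in c]
sc=f([(190,377),(275,458),(505,275),(415,198)],200,170,6); sd=f([(322,478),(485,412),(153,190)],270,210,6)
A=[onz("scene",*p,.045) for p in sc]; B=[onz("side",*p,.045) for p in sd]
for x in A+B: print(x.round(4))
# A: near corners along
c=(A[0]+A[1]+A[2]+A[3])/4; print("scene centre",c,[np.linalg.norm(A[i]-A[(i+1)%4]).round(4) for i in range(4)], np.degrees(np.arctan2(*(A[2]-A[1])[[1,0]])),np.degrees(np.arctan2(*(A[3]-A[0])[[1,0]])))
print("side: centre",(B[1]+B[2])/2,[np.linalg.norm(B[i]-B[(i+1)%3]).round(4) for i in range(3)],np.degrees(np.arctan2(*(B[2]-B[0])[[1,0]])))
# gauge grip top corners: z=45+? 
g=f([(278,225),(322,192),(340,208)],200,170,6); 
for p in g: print("gtop sc",onz("scene",*p,.045+.088).round(4))
g=f([(252,138),(272,131),(312,178),(290,190)],270,210,6)
for p in g: print("gtop sd",onz("side",*p,.045+.088).round(4))
# rests z=.134  c1: 310,140 s4.4 ; c3: 280,60 s4
for nm,cc in [("R scene",[(47,217),(122,184),(150,235),(85,270)]),("L scene",[(450,75),(522,44),(552,85),(492,125)])]:
    for p in f(cc,310,140,4.4): print(nm,onz("scene",*p,.134).round(4))
for nm,cc in [("R side",[(153,465),(158,413),(237,411),(243,464)]),("L side",[(127,230),(126,195),(193,194),(200,228)])]:
    for p in f(cc,280,60,4): print(nm,onz("side",*p,.134).round(4))
E
```

```text
[ 0.4407 -0.4152  0.045 ]
[ 0.5081 -0.3986  0.045 ]
[ 0.4714 -0.2438  0.045 ]
[ 0.401  -0.2613  0.045 ]
[ 0.4383 -0.4177  0.045 ]
[ 0.506 -0.401  0.045]
[ 0.4008 -0.2634  0.045 ]
scene centre [ 0.45529379 -0.32972704  0.045     ] [np.float64(0.0694), np.float64(0.1592), np.float64(0.0726), np.float64(0.1589)] 103.31139446006989 104.4528651079168
side: centre [ 0.45343248 -0.33222289  0.045     ] [np.float64(0.0697), np.float64(0.1732), np.float64(0.1588)] 103.65860743637317
gtop sc [ 0.4391 -0.3496  0.133 ]
gtop sc [ 0.4325 -0.3215  0.133 ]
gtop sc [ 0.4463 -0.3182  0.133 ]
gtop sd [ 0.4303 -0.3247  0.133 ]
gtop sd [ 0.4384 -0.3226  0.133 ]
gtop sd [ 0.4479 -0.349   0.133 ]
gtop sd [ 0.4387 -0.3532  0.133 ]
R scene [ 0.5001 -0.1225  0.134 ]
R scene [ 0.5032 -0.0615  0.134 ]
R scene [ 0.5516 -0.0694  0.134 ]
R scene [ 0.5531 -0.1242  0.134 ]
L scene [0.5455 0.2006 0.134 ]
L scene [0.5497 0.2655 0.134 ]
L scene [0.5929 0.2583 0.134 ]
L scene [0.5996 0.1966 0.134 ]
R side [ 0.4884 -0.1237  0.134 ]
R side [ 0.5045 -0.066   0.134 ]
R side [ 0.5596 -0.0742  0.134 ]
R side [ 0.548  -0.1342  0.134 ]
L side [0.5352 0.1946 0.134 ]
L side [0.5467 0.2554 0.134 ]
L side [0.6043 0.2467 0.134 ]
L side [0.596  0.1868 0.134 ]
```

```bash
cat >> h.py <<'E'
def goto(pos,R=None,quiet=False):
    """print shift (mm) & rotvec(deg) in current tool axes to reach pos / rotation R, and rows needed"""
    o=st(); q=o["orientation"]; R0=Ro.from_quat([q[1],q[2],q[3],q[0]]); d=R0.inv().apply(np.array(pos)-o["ee_pos"])*1e3
    rv=np.zeros(3) if R is None else (R0.inv()*Ro.from_matrix(R)).as_rotvec(degrees=True)
    print("shift",d.round(1),"rot",rv.round(2),"rows",np.ceil(max(np.linalg.norm(d)/50,np.linalg.norm(rv)/8.59)))
def down(yaw):
    """tool pointing down with tool y axis... jaw x along world direction yaw (deg)"""
    a=np.radians(yaw); x=np.array([np.cos(a),np.sin(a),0]); z=np.array([0,0,-1.]); return np.column_stack([x,np.cross(z,x),z])
E
python3 - <<'E'
from h import *
o=st();q=o["orientation"];R0=Ro.from_quat([q[1],q[2],q[3],q[0]]).as_matrix();print(R0.round(3))
print("cam off in tool",R0.T@(-P("wrist")[1].T@P("wrist")[2]-o["ee_pos"]))
for y in (82,-98):
  goto([.46,.23,.36],down(y))
E
```

```text
[[ 0.331  0.943 -0.   ]
 [ 0.943 -0.331 -0.001]
 [-0.001  0.    -1.   ]]
cam off in tool [ 0.00062691 -0.07475624 -0.16909613]
shift [-280.3  357.8 -145.7] rot [ -0.     0.07 -11.36] rows 10.0
shift [-280.3  357.8 -145.7] rot [1.1000e-01 0.0000e+00 1.6864e+02] rows 20.0
```

```bash
python3 - <<'E'
from h import *
print(onz("scene",490,120,.15),onz("scene",500,140,0))
goto([.665,.215,.38],down(82))
E
python3 -m creep '{"translation":[[0,20,-45],[-10,40,-90],[-40,60,-135],[-70,85,-165],[-105,120,-166]],"rotation":[[0,0,0],[0,0,-3],[0,0,-6],[0,0,-9],[0,0,-11.4]],"claw":[1,1,1,1,1]}'
```

```text
[0.56521609 0.5190066  0.15      ] [0.57317423 0.62106509 0.        ]
shift [-226.5  556.1 -165.8] rot [ -0.     0.07 -11.36] rows 13.0
t: 0.65
ee_pos: [0.2915, 0.4802, 0.3841]
orientation: [-0.002, 0.753, 0.658, 0.003]
force: [1.3, 0.3, 0.4]
finger_gap: 0.998
```

```bash
python3 - <<'E'
from h import *
goto([.665,.215,.38],down(82))
E
```

```text
shift [-213.   405.5    3.4] rot [ 0.1  -0.4   0.34] rows 10.0
```

```bash
python3 -m creep '{"translation":[[-21,40,0],[-42,80,0],[-64,122,0],[-85,162,0],[-106,203,0]],"rotation":[[0,0,0],[0,0,0],[0,0,0],[0,0,0],[0,0,0]],"claw":[1,1,1,1,1]}'; python3 -m creep '{"translation":[[-21,40,0],[-42,80,0],[-64,122,0],[-85,162,0],[-103,192,0]],"rotation":[[0,0,0],[0,0,0],[0,0,0],[0,0,0],[0,0,0]],"claw":[1,1,1,1,1]}'
python3 -m creep '{"translation":[[0,0,0]],"rotation":[[0,0,0]],"claw":[1]}'
python3 - <<'E'
from h import *
np.save("w1.npy",np.array(P("wrist"),dtype=object),allow_pickle=True)
cv2.imwrite("pics/w1.png",vision.camera("wrist"))
E
```

```text
t: 1.15
ee_pos: [0.4792, 0.3445, 0.3801]
orientation: [-0.0, 0.754, 0.656, -0.0]
force: [0.0, 0.6, 0.6]
finger_gap: 0.998
t: 1.65
ee_pos: [0.6558, 0.2149, 0.3794]
orientation: [0.0, 0.755, 0.656, -0.001]
force: [0.4, 1.0, -0.7]
finger_gap: 1.001
t: 1.75
ee_pos: [0.6572, 0.2112, 0.3785]
orientation: [0.002, 0.757, 0.653, -0.001]
force: [-0.3, -0.4, -0.7]
finger_gap: 0.997Traceback (most recent call last):
  File "<stdin>", line 2, in <module>
ValueError: could not broadcast input array from shape (3,3) into shape (3,)
```

```bash
cat >> h.py <<'E'
import pickle
def shot(tag):
    p=P("wrist"); im=vision.camera("wrist"); cv2.imwrite(f"pics/{tag}.png",im); pickle.dump(p,open(tag+".pk","wb")); return p,im
def load(tag): return pickle.load(open(tag+".pk","rb"))
E
python3 - <<'E'
from h import *
shot("w1")
E
```

```text
(no output)
```

View pics/w1.png

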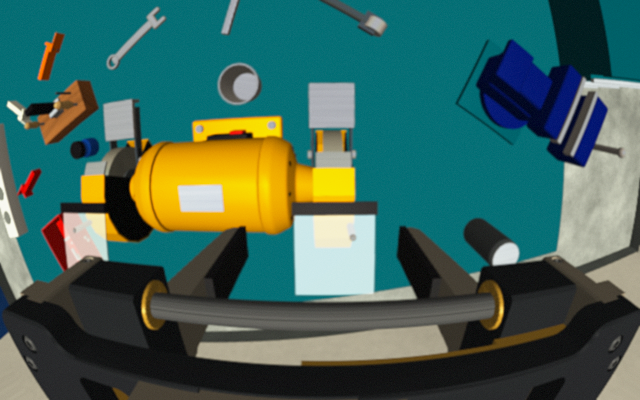

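```bash
python3 - <<'E'
import cv2
s=cv2.imread("pics/w1.png")
cv2.imwrite("pics/w1a.png",cv2.resize(s[75:215,280:380],None,fx=4.2,fy=4.2,interpolation=2))
cv2.imwrite("pics/w1b.png",cv2.resize(s[85:225,60:180],None,fx=4.2,fy=4.2,interpolation=2))
E
```

```text
(no output)
```

View pics/w1a.png

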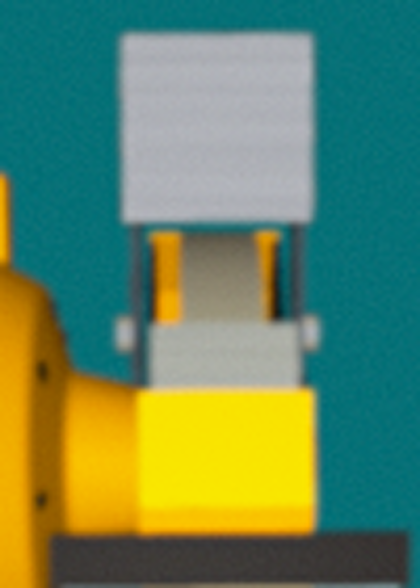

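View pics/w1b.png

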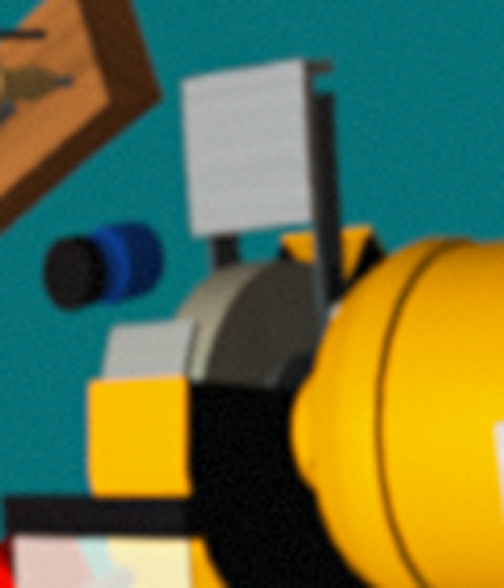

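```bash
python3 - <<'E'
from h import *
p=load("w1")
f=lambda c,x0,y0,s:[(u/s+x0-.5+.5/s,v/s+y0-.5+.5/s) for u,v in c]
def rep(n,c):
    A=[onz("wrist",*q,.134,p) for q in c]
    e=(A[2]+A[3])/2; m=sum(A)/4
    print(n,[np.linalg.norm(A[i]-A[(i+1)%4]).round(4) for i in range(4)],"edge mid",e.round(4),"centre",m.round(4),"yaw",[np.degrees(np.arctan2(*(A[j]-A[i])[[1,0]])).round(2) for i,j in((0,3),(1,2))],[(np.degrees(np.arctan2(*(A[j]-A[i])[[1,0]]))-90).round(2) for i,j in((0,1),(3,2))])
    return m
a=rep("L",f([(120,33),(313,33),(313,221),(120,221)],280,75,4.2))
b=rep("R",f([(182,80),(305,60),(313,222),(190,237)],60,85,4.2))
print(np.linalg.norm(a-b),np.degrees(np.arctan2(*(a-b)[[1,0]]))-90)
for q in f([(178,232),(255,232)],280,75,4.2): print(onz("wrist",*q,.130,p))
goto([.61,-.11,.38],down(82))
E
python3 -m creep '{"translation":[[-48,0,0],[-96,0,0],[-144,0,0],[-192,0,0],[-240,0,0]],"rotation":[[0,0,0],[0,0,0],[0,0,0],[0,0,0],[0,0,0]],"claw":[1,1,1,1,1]}'; python3 -m creep '{"translation":[[-42,0,0],[-84,0,0],[-84,0,0]],"rotation":[[0,0,0],[0,0,0],[0,0,0]],"claw":[1,1,1]}'
python3 - <<'E'
from h import *
shot("w2")
s=cv2.imread("pics/w2.png")
cv2.imwrite("pics/w2a.png",cv2.resize(s[60:215,260:390],None,fx=3.8,fy=3.8,interpolation=2))
E
```

```text
L [np.float64(0.0604), np.float64(0.0601), np.float64(0.0611), np.float64(0.06)] edge mid [0.6029 0.2311 0.134 ] centre [0.5732 0.2354 0.134 ] yaw [np.float64(-8.7), np.float64(-8.1)] [np.float64(-8.13), np.float64(-8.25)]
R [np.float64(0.0614), np.float64(0.0593), np.float64(0.0621), np.float64(0.0605)] edge mid [ 0.5572 -0.0946  0.134 ] centre [ 0.5276 -0.09    0.134 ] yaw [np.float64(-9.13), np.float64(-8.52)] [np.float64(-8.68), np.float64(-7.59)]
0.3286083093478753 -7.96081350795825
[0.60491648 0.21838782 0.13      ]
[0.6084479  0.24271578 0.13      ]
shift [-327.5    1.6   -0.5] rot [-0.05  0.12 -0.24] rows 7.0
t: 2.3
ee_pos: [0.6196, -0.0202, 0.3803]
orientation: [-0.0, 0.754, 0.657, 0.0]
force: [0.2, 0.3, -0.3]
finger_gap: 1.001
t: 2.6
ee_pos: [0.6072, -0.1097, 0.3808]
orientation: [0.001, 0.757, 0.653, -0.001]
force: [0.2, 0.3, 1.1]
finger_gap: 0.998
```

View pics/w2.png

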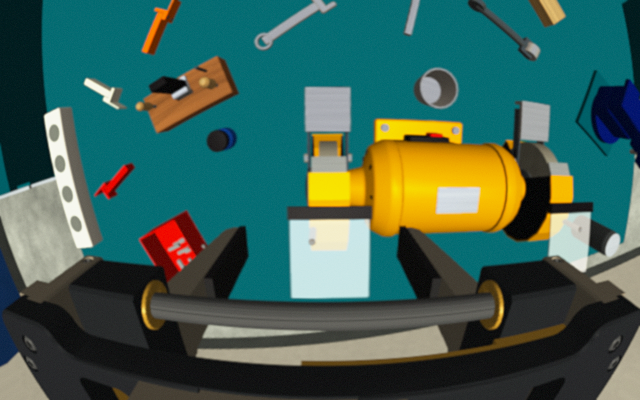

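View pics/w2a.png

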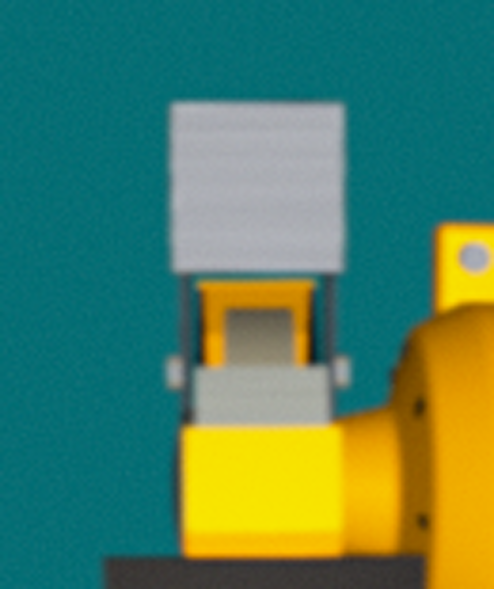

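```bash
python3 - <<'E'
from h import *
p=load("w2")
f=lambda c,x0,y0,s:[(u/s+x0-.5+.5/s,v/s+y0-.5+.5/s) for u,v in c]
A=[onz("wrist",*q,.134,p) for q in f([(170.5,102),(344,102),(344,271),(172,271)],260,60,3.8)]
print([np.linalg.norm(A[i]-A[(i+1)%4]).round(4) for i in range(4)],((A[2]+A[3])/2).round(4),(sum(A)/4).round(4))
print("yaw",[np.degrees(np.arctan2(*(A[j]-A[i])[[1,0]])).round(2) for i,j in((0,3),(1,2))],[(np.degrees(np.arctan2(*(A[j]-A[i])[[1,0]]))-90).round(2) for i,j in((0,1),(3,2))])
for q in f([(226,308),(296,308)],260,60,3.8): print("wheel",onz("wrist",*q,.130,p).round(4))
gx=np.array([np.cos(np.radians(-8.2)),np.sin(np.radians(-8.2)),0]);e=np.array([.5565,-.0945,.134])
for z in(.235,.27): print("shield front ahead of edge",(onz("wrist",330,207,z,p)-e)@gx)
for q in f([(200,368),(330,368),(188,427),(340,427)],260,60,3.8): print("guardfront",[(onz("wrist",*q,z,p)-e)@gx for z in(.197,.21)])
goto([.43,-.28,.36],down(103.7))
E
```

```text
[np.float64(0.0604), np.float64(0.06), np.float64(0.0605), np.float64(0.0599)] [ 0.5573 -0.095   0.134 ] [ 0.5276 -0.0907  0.134 ]
yaw [np.float64(-8.27), np.float64(-8.11)] [np.float64(-8.3), np.float64(-8.37)]
wheel [ 0.5691 -0.1082  0.13  ]
wheel [ 0.5728 -0.0835  0.13  ]
shield front ahead of edge 0.07563958819901523
shield front ahead of edge 0.06474008937085005
guardfront [np.float64(0.02673776454409355), np.float64(0.024926722487639982)]
guardfront [np.float64(0.026863165603681842), np.float64(0.02504750409222415)]
guardfront [np.float64(0.04489667089604545), np.float64(0.04241670107221891)]
guardfront [np.float64(0.04507725868369617), np.float64(0.04259063646664361)]
shift [-198.  -151.4   20.5] rot [ 2.00e-02  0.00e+00 -2.19e+01] rows 6.0
```

```bash
python3 - <<'E'
from h import *
goto([.50,-.32,.33],down(103.7))
E
python3 -m creep '{"translation":[[-45,-8,0],[-90,-16,0],[-135,-23,12],[-180,-30,30],[-222,-77,51]],"rotation":[[0,0,-4.4],[0,0,-8.8],[0,0,-13.1],[0,0,-17.5],[0,0,-21.9]],"claw":[0.9,0.8,0.7,0.6,0.5]}'
python3 -m creep '{"translation":[[0,0,0],[0,0,0]],"rotation":[[0,0,0],[0,0,0]],"claw":[0.5,0.5]}'
python3 - <<'E'
from h import *
shot("w3");goto([.50,-.32,.33],down(103.7))
E
```

```text
shift [-227.6  -76.4   50.5] rot [ 2.00e-02  0.00e+00 -2.19e+01] rows 5.0
t: 3.15
ee_pos: [0.5167, -0.3037, 0.3326]
orientation: [0.0, 0.613, 0.79, -0.0]
force: [-0.2, -0.7, -0.3]
finger_gap: 0.585
t: 3.35
ee_pos: [0.5154, -0.3023, 0.3342]
orientation: [-0.0, 0.616, 0.788, 0.001]
force: [-0.1, 0.4, 0.6]
finger_gap: 0.503
shift [-13.9 -20.6   4.5] rot [ 0.09 -0.06  0.41] rows 1.0
```

View pics/w3.png

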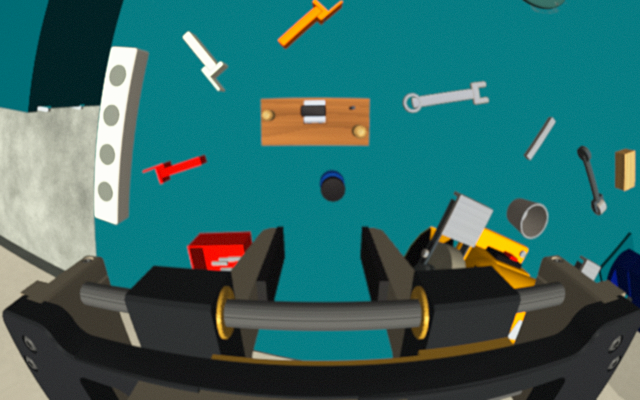

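```bash
python3 - <<'E'
import cv2
s=cv2.imread("pics/w3.png")
cv2.imwrite("pics/w3a.png",cv2.resize(s[85:155,250:380],None,fx=6,fy=6,interpolation=2))
E
```

```text
(no output)
```

View pics/w3a.png

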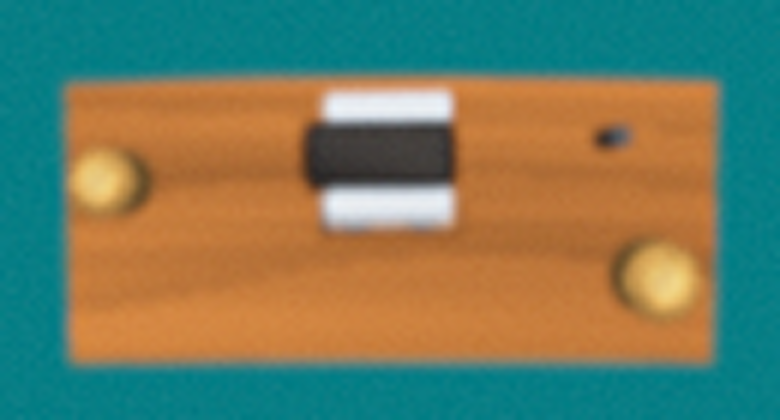

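```bash
python3 - <<'E'
from h import *
p=load("w3")
f=lambda c,x0,y0,s:[(u/s+x0-.5+.5/s,v/s+y0-.5+.5/s) for u,v in c]
def q(n,c,z):
    A=[onz("wrist",*k,z,p) for k in f(c,250,85,6)]
    print(n,[np.linalg.norm(A[i]-A[(i+1)%4]).round(4) for i in range(4)],(sum(A)/4).round(4),"yaw",[(np.degrees(np.arctan2(*(A[j]-A[i])[[1,0]]))-90).round(2) for i,j in((0,1),(3,2))])
q("stand",[(66,84),(718,82),(716,362),(70,362)],.045)
q("grip top",[(308,125),(453,122),(453,183),(310,186)],.133)
q("foot",[(322,92),(453,92),(453,228),(325,228)],.051)
for n,k,z in (("h1",(105,180),.1),("h2",(662,278),.1),("scr",(610,138),.1)):
    print(n,onz("wrist",*f([k],250,85,6)[0],z,p))
print(-p[1].T@p[2])
E
```

```text
stand [np.float64(0.1599), np.float64(0.0698), np.float64(0.161), np.float64(0.0696)] [ 0.456  -0.3273  0.045 ] yaw [np.float64(13.8), np.float64(13.75)]
grip top [np.float64(0.0285), np.float64(0.0122), np.float64(0.0282), np.float64(0.0122)] [ 0.4415 -0.3309  0.133 ] yaw [np.float64(14.77), np.float64(14.83)]
foot [np.float64(0.0314), np.float64(0.0331), np.float64(0.0309), np.float64(0.0332)] [ 0.4422 -0.3313  0.051 ] yaw [np.float64(13.6), np.float64(13.67)]
h1 [ 0.46024747 -0.38892393  0.1       ]
h2 [ 0.45260148 -0.26648581  0.1       ]
scr [ 0.42596356 -0.2850695   0.1       ]
[ 0.44297277 -0.32003366  0.50326648]
```

```bash
python3 - <<'E'
from h import *
goto([.4418,-.331,.19],down(103.75))
E
```

```text
shift [-10.5 -79.9 144.4] rot [ 0.09 -0.06  0.36] rows 4.0
```

```bash

python3 -m creep '{"translation":[[-3,-20,36],[-6,-40,72],[-8,-60,108],[-10.5,-80,144],[-10.5,-80,144]],"rotation":[[0,0,0.3],[0,0,0.3],[0,0,0.3],[0,0,0.3],[0,0,0.3]],"claw":[0.45,0.45,0.45,0.45,0.45]}' 20
python3 -m creep '{"translation":[[0,0,0]],"rotation":[[0,0,0]],"claw":[0.45]}'
python3 - <<'E'
from h import *
goto([.4418,-.331,.0883],down(103.75));
for i in range(1): o=st(); print(o["force"],o["wrist_torque"])
shot("w4");goto([.4418,-.331,.0883],down(103.75))
E
```

```text
t: 3.9
ee_pos: [0.4374, -0.3307, 0.1866]
orientation: [-0.004, 0.618, 0.786, -0.0]
force: [-0.1, 0.1, 0.9]
finger_gap: 0.45
t: 4.0
ee_pos: [0.4423, -0.3322, 0.1911]
orientation: [0.0, 0.617, 0.787, 0.0]
force: [0.9, 0.0, -0.2]
finger_gap: 0.45
shift [  1.3  -0.4 102.8] rot [0.07 0.   0.05] rows 3.0
[ 0.85689353  0.03054634 -0.19893159] [0.02160759 0.00665249 0.0116052 ]
shift [  2.1  -1.2 103.7] rot [0.16 0.09 0.08] rows 3.0
```

View pics/w4.png

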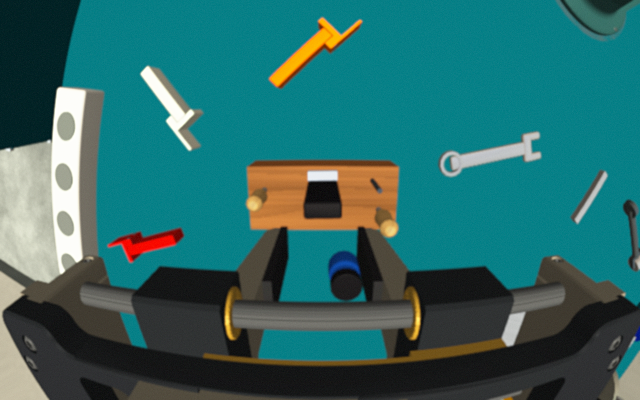

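```bash

python3 -m creep '{"translation":[[1.5,-0.5,30],[1.5,-0.5,60],[1.5,-0.5,85],[1.5,-0.5,103],[1.5,-0.5,103]],"rotation":[[0,0,0],[0,0,0],[0,0,0],[0,0,0],[0,0,0]],"claw":[0.45,0.45,0.45,0.45,0.45]}' 20
python3 -m creep '{"translation":[[0,0,0],[0,0,0],[0,0,0],[0,0,0]],"rotation":[[0,0,0],[0,0,0],[0,0,0],[0,0,0]],"claw":[0.2,0.2,0.2,0.2]}' 30
python3 - <<'E'
from h import *
goto([.4418,-.331,.0883],down(103.75));shot("w5")
s=vision.camera("side");cv2.imwrite("pics/s5.png",s);cv2.imwrite("pics/s5a.png",cv2.resize(s[190:310,250:400],None,fx=5,fy=5))
E
```

```text
t: 4.55
ee_pos: [0.4409, -0.3309, 0.0869]
orientation: [-0.0, 0.617, 0.787, 0.0]
force: [0.8, 0.2, 0.6]
finger_gap: 0.45
t: 4.95
ee_pos: [0.441, -0.3327, 0.0891]
orientation: [0.002, 0.618, 0.786, 0.001]
force: [1.0, 1.0, 5.7]
finger_gap: 0.326
shift [1.4 1.2 0.8] rot [ 0.2   0.13 -0.08] rows 1.0
```

View pics/s5a.png

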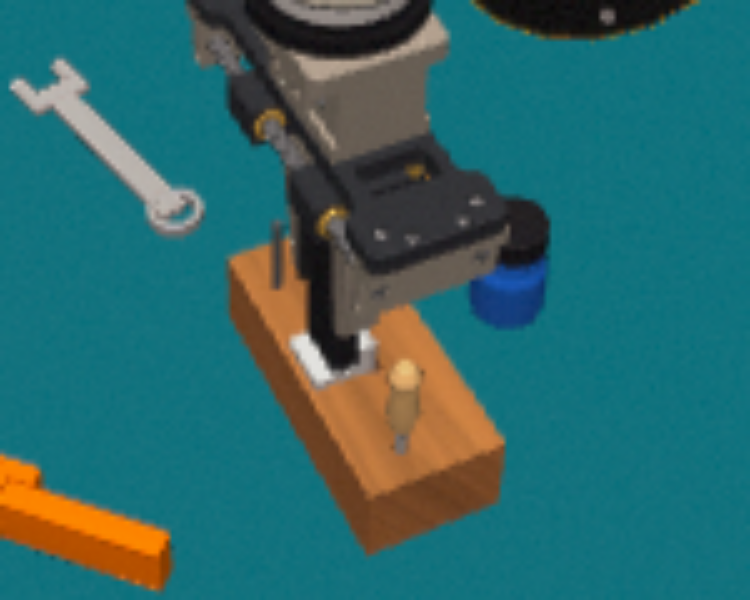

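```bash

python3 -m creep '{"translation":[[0,0,-10],[0,0,-30],[0,0,-60],[0,0,-100],[0,0,-140]],"rotation":[[0,0,0],[0,0,0],[0,0,0],[0,0,0],[0,0,0]],"claw":[0.2,0.2,0.2,0.2,0.2]}' 30
python3 -m creep '{"translation":[[0,0,-25],[0,0,-25]],"rotation":[[0,0,0],[0,0,0]],"claw":[0.2,0.2]}'
python3 - <<'E'
from h import *
o=st();print(o["ee_pos"],o["orientation"],o["force"],o["finger_gap"])
p,w=shot("w6"); s=vision.camera("side");c=vision.camera("scene");cv2.imwrite("pics/s6.png",s);cv2.imwrite("pics/c6.png",c)
tp=o["ee_pos"]
u=proj("side",tp);v=proj("scene",tp);print(u,v)
a=lambda im,u,k,h:cv2.resize(im[int(u[1])-h:int(u[1])+h,int(u[0])-h:int(u[0])+h],(400,400),interpolation=2)
cv2.imwrite("pics/m6.png",np.hstack([a(s,u,5,50),a(c,v,5,40)]))
E
```

```text
t: 5.55
ee_pos: [0.4382, -0.3321, 0.229]
orientation: [-0.001, 0.618, 0.786, -0.0]
force: [1.1, 0.2, -0.6]
finger_gap: 0.326
t: 5.75
ee_pos: [0.4404, -0.3337, 0.2567]
orientation: [0.004, 0.618, 0.786, 0.001]
force: [0.1, -0.5, -0.7]
finger_gap: 0.324
[ 0.4404366  -0.33372898  0.25670308] [3.74162084e-03 6.18335126e-01 7.85905349e-01 6.74920954e-04] [ 0.14855227 -0.46667421 -0.6524923 ] 0.32391184623967434
(np.float64(317.6872351215562), np.float64(192.56993092064883)) (np.float64(245.08214446640622), np.float64(179.99044217661032))
```

View pics/m6.png

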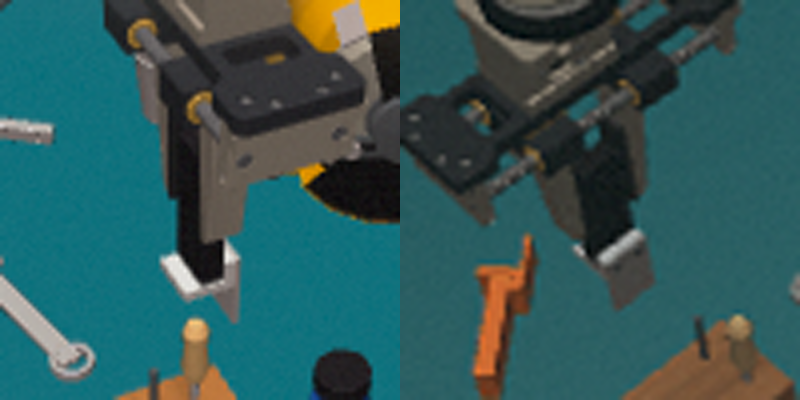

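View pics/w6.png

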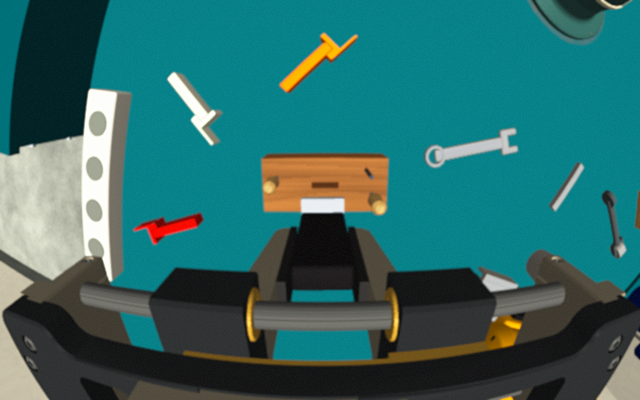

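```bash
python3 - <<'E'
import cv2,numpy as np
s=cv2.imread("pics/w6.png")
cv2.imwrite("pics/w6a.png",cv2.resize(s[180:300,270:375],None,fx=5,fy=5,interpolation=2))
E
```

```text
(no output)
```

View pics/w6a.png

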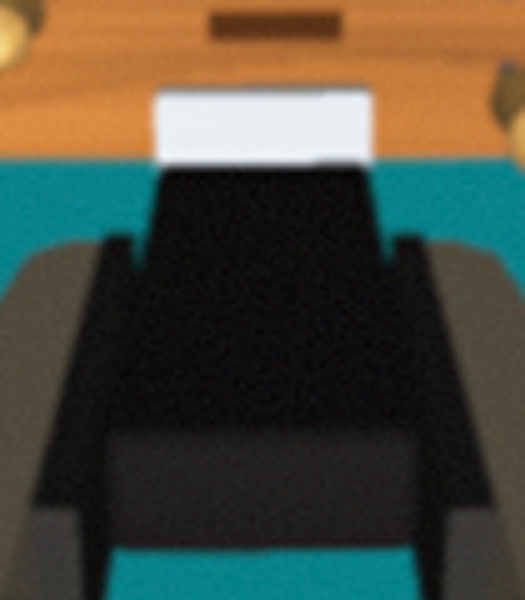

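```bash
cat >> h.py <<'E'
def cr(c,x0,y0,s): return [(u/s+x0-.5+.5/s,v/s+y0-.5+.5/s) for u,v in c]
CAMOFF=np.array([0.00062691,-0.07475624,-0.16909613])
def wtool(tag,uv,ztool):
    """wrist pixel -> tool-frame point on plane z_tool (uses nominal R of camera at t0)"""
    p=load(tag); return p
E
python3 - <<'E'
from h import *
p=load("w6"); tp=-p[1].T@p[2]
o=st(); q=o["orientation"]; R0=Ro.from_quat([q[1],q[2],q[3],q[0]]).as_matrix()
# TCP consistent with camera pose
tcp=o["ee_pos"]; print("camoff",R0.T@(tp-tcp))
def tool(c,zt):
    for k in cr(c,270,180,5):
        C,d=ray("wrist",*k,p); C=R0.T@(C-tcp); d=R0.T@d; print(zt,(C+d*(zt-C[2])/d[2]).round(4))
tool([(157,92),(373,92)],.056-.0187)
tool([(161,165),(368,165)],.056-.0187)
tool([(105,430),(418,430),(418,548),(108,548)],-.0187-.026)
E
```

```text
camoff [-0.00082946 -0.07400391 -0.17388363]
0.0373 [-0.0174 -0.0136  0.0373]
0.0373 [ 0.0133 -0.0136  0.0373]
0.0373 [-0.017  -0.0026  0.0373]
0.0373 [ 0.0128 -0.0026  0.0373]
-0.044700000000000004 [-0.0167 -0.0038 -0.0447]
-0.044700000000000004 [ 0.0129 -0.0038 -0.0447]
-0.044700000000000004 [ 0.0134  0.0095 -0.0447]
-0.044700000000000004 [-0.017   0.0096 -0.0447]
```

```bash
python3 - <<'E'
from h import *
goto([.5442,-.0910,.275],down(81.75))
E
```

```text
shift [208.9 159.6 -23.4] rot [-0.08 -0.06 21.89] rows 6.0
```

```bash

python3 -m creep '{"translation":[[33,20,-10],[68,42,-22],[102,68,-23],[135,96,-23],[168,125,-23]],"rotation":[[0,0,4],[0,0,8],[0,0,12],[0,0,16],[0,0,19]],"claw":[0.2,0.2,0.2,0.2,0.2]}'
python3 - <<'E'
from h import *
goto([.5442,-.0910,.26],down(81.75))
E
```

```text
t: 6.4
ee_pos: [0.5203, -0.1378, 0.2737]
orientation: [-0.001, 0.74, 0.672, -0.001]
force: [0.8, -0.6, -1.0]
finger_gap: 0.326
shift [48.8 19.3 13.6] rot [-0.18  0.    2.72] rows 2.0
```

```bash

python3 -m creep '{"translation":[[24,10,7],[48,19,13],[48,19,13],[48,19,13]],"rotation":[[0,0,1.5],[0,0,2.8],[0,0,2.8],[0,0,2.8]],"claw":[0.2,0.2,0.2,0.2]}'
python3 - <<'E'
from h import *
a=[st() for _ in range(5)];print([x["ee_pos"].round(4) for x in a][:2])
goto([.5442,-.0910,.26],down(81.75))
p,s=shot("w7");
cv2.imwrite("pics/w7a.png",cv2.resize(s[120:300,250:395],None,fx=3.3,fy=3.3,interpolation=2))
s=vision.camera("side");cv2.imwrite("pics/s7.png",s); cv2.imwrite("pics/s7a.png",cv2.resize(s[90:220,270:420],None,fx=4,fy=4,interpolation=2))
goto([.5442,-.0910,.26],down(81.75))
E
```

```text
t: 6.8
ee_pos: [0.5434, -0.0933, 0.2605]
orientation: [-0.001, 0.755, 0.655, -0.002]
force: [-0.6, -0.6, -1.5]
finger_gap: 0.327
[array([ 0.5434, -0.0933,  0.2605]), array([ 0.5434, -0.0933,  0.2605])]
shift [2.4 0.5 0.5] rot [-0.2   0.06  0.16] rows 1.0
shift [3.9 0.1 1.6] rot [-0.09  0.05 -0.01] rows 1.0
```

View pics/w7a.png

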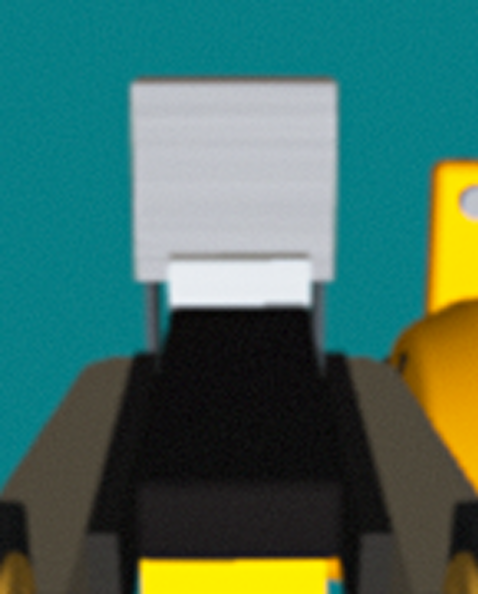

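View pics/s7a.png

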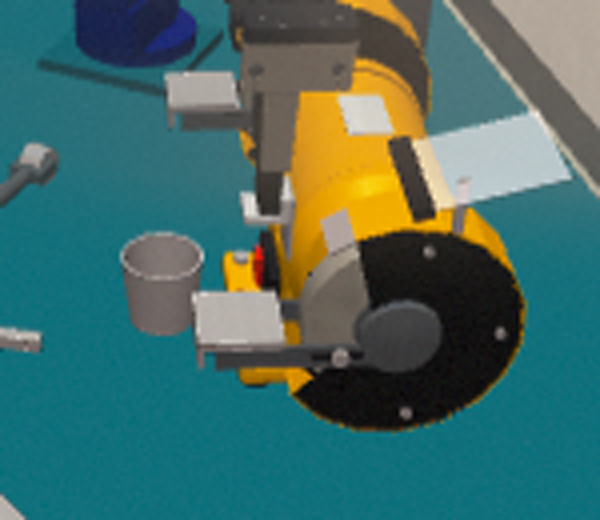

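```bash
cat > meas.py <<'E'
from h import *
gx=np.array([np.cos(np.radians(-8.25)),np.sin(np.radians(-8.25)),0]);gy=np.array([-gx[1],gx[0],0])
def meas(tag,rest,foot,zf,x0,y0,s):
    p=load(tag)
    A=[onz("wrist",*k,.134,p) for k in cr(rest,x0,y0,s)]
    F=[onz("wrist",*k,zf,p) for k in cr(foot,x0,y0,s)]
    e=(A[2]+A[3])/2; m=sum(A)/4
    print("rest sizes",[np.linalg.norm(A[i]-A[(i+1)%4]).round(4) for i in range(4)],"edge",e.round(4),"from centre",(m+.03*gx).round(4),"yaw",[(np.degrees(np.arctan2(*(A[j]-A[i])[[1,0]]))-90).round(2) for i,j in((0,1),(3,2))])
    f=(F[0]+F[1])/2
    e2=m+.03*gx
    print("foot w",np.linalg.norm(F[0]-F[1]).round(4),"yaw",(np.degrees(np.arctan2(*(F[1]-F[0])[[1,0]]))-90).round(2),"blade outer ahead of edge",((f+.032*gx-e2)@gx*1e3).round(2),"lateral(+left)",((f-e2)@gy*1e3).round(2))
E
python3 - <<'E'
from meas import *
p=load("w7"); print((-p[1].T@p[2]).round(4))
z=(-p[1].T@p[2])[2]-.1739
for zt in (z,.2585): meas("w7",[(131,80),(338,80),(333,280),(135,280)],[(170,258),(311,257)],zt-.0373,250,120,3.3)
E
```

```text
[ 0.4702 -0.0821  0.4299]
rest sizes [np.float64(0.0601), np.float64(0.0605), np.float64(0.06), np.float64(0.0605)] edge [ 0.5572 -0.0965  0.134 ] from centre [ 0.5569 -0.0964  0.134 ] yaw [np.float64(-8.19), np.float64(-8.14)]
foot w 0.0303 yaw -7.73 blade outer ahead of edge 1.97 lateral(+left) 1.85
rest sizes [np.float64(0.0601), np.float64(0.0605), np.float64(0.06), np.float64(0.0605)] edge [ 0.5572 -0.0965  0.134 ] from centre [ 0.5569 -0.0964  0.134 ] yaw [np.float64(-8.19), np.float64(-8.14)]
foot w 0.0299 yaw -7.73 blade outer ahead of edge 1.29 lateral(+left) 1.85
```

```bash

python3 -m creep '{"translation":[[-1.5,3.5,0],[-1.5,3.5,15],[-1.5,3.5,30],[-1.5,3.5,40],[-1.5,3.5,40]],"rotation":[[0,0,0.4],[0,0,0.4],[0,0,0.4],[0,0,0.4],[0,0,0.4]],"claw":[0.2,0.2,0.2,0.2,0.2]}'
python3 -m creep '{"translation":[[0,0,0]],"rotation":[[0,0,0]],"claw":[0.2]}'
python3 - <<'E'
from h import *
p,s=shot("w8");
cv2.imwrite("pics/w8a.png",cv2.resize(s[140:300,250:395],None,fx=3.7,fy=3.7,interpolation=2))
s=vision.camera("side");cv2.imwrite("pics/s8.png",s); cv2.imwrite("pics/s8a.png",cv2.resize(s[120:190,300:400],None,fx=7,fy=7,interpolation=2))
E
```

```text
t: 7.4
ee_pos: [0.5467, -0.0961, 0.2211]
orientation: [-0.001, 0.758, 0.652, -0.001]
force: [0.0, -1.1, -0.7]
finger_gap: 0.326
t: 7.5
ee_pos: [0.5478, -0.0959, 0.2226]
orientation: [0.0, 0.758, 0.652, 0.0]
force: [0.4, -0.6, -1.0]
finger_gap: 0.326
```

View pics/w8a.png

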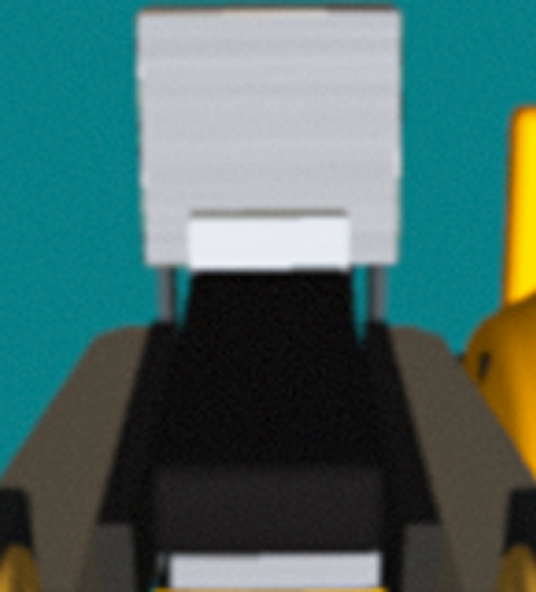

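View pics/s8a.png

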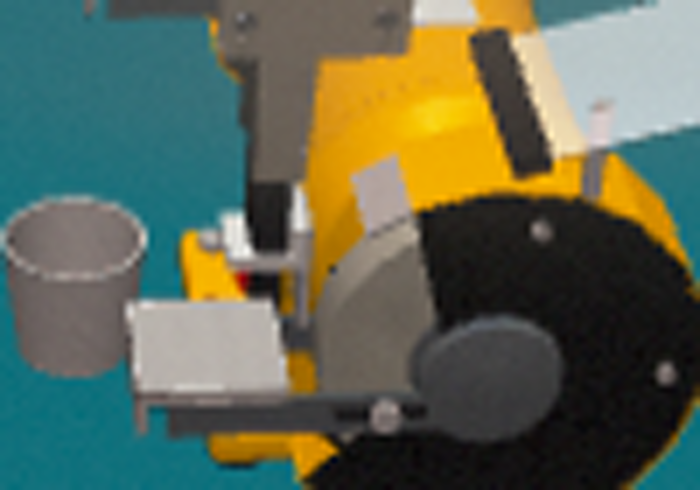

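```bash
python3 - <<'E'
from meas import *
p=load("w8"); c=-p[1].T@p[2]; print(c.round(4))
z=c[2]-.1715
for zt in (z,): meas("w8",[(136,12),(401,12),(398,265),(146,265)],[(189,215),(350,214)],zt-.0373,250,140,3.7)
# side view: blade bottom near corner/ far corner + edge corners at plate
P2=cr([(290,388),(274,302)],300,120,7)
E=[onz("side",*k,.134) for k in P2]; print("side edge",E[0].round(4),E[1].round(4))
for zz in (.1485,.1515):
    B=[onz("side",*k,zz) for k in cr([(296,328),(311,328)],300,120,7)]  # blade bottom near end: inner, outer
    print(zz,[((b-E[0])@gx*1e3).round(2) for b in B],[((b-E[0])@gy*1e3).round(1) for b in B])
E
```

```text
[ 0.474  -0.0841  0.3917]
rest sizes [np.float64(0.0598), np.float64(0.0599), np.float64(0.0598), np.float64(0.0599)] edge [ 0.5573 -0.0959  0.134 ] from centre [ 0.5573 -0.0961  0.134 ] yaw [np.float64(-8.67), np.float64(-8.68)]
foot w 0.0305 yaw -8.3 blade outer ahead of edge 5.89 lateral(+left) -0.26
side edge [ 0.5503 -0.1319  0.134 ] [ 0.5587 -0.0757  0.134 ]
0.1485 [np.float64(3.75), np.float64(9.55)] [np.float64(19.0), np.float64(18.7)]
0.1515 [np.float64(3.08), np.float64(8.86)] [np.float64(14.9), np.float64(14.7)]
```

```bash

python3 -m creep '{"translation":[[0,-1,5],[0.3,-1,15],[0.3,-1,25],[0.3,-1,35],[0.3,-1,40]],"rotation":[[0,0,0],[0,0,0],[0,0,0],[0,0,0],[0,0,0]],"claw":[0.2,0.2,0.2,0.2,0.2]}'
python3 -m creep '{"translation":[[0,0,0],[0,0,1],[0,0,1]],"rotation":[[0,0,0],[0,0,0],[0,0,0]],"claw":[0.2,0.2,0.2]}'
python3 - <<'E'
from h import *
p,s=shot("w9");
cv2.imwrite("pics/w9a.png",cv2.resize(s[140:300,250:395],None,fx=3.7,fy=3.7,interpolation=2))
s=vision.camera("side");cv2.imwrite("pics/s9.png",s); cv2.imwrite("pics/s9a.png",cv2.resize(s[120:190,300:400],None,fx=7,fy=7,interpolation=2))
o=st();print(o["ee_pos"],o["force"])
E
```

```text
t: 8.1
ee_pos: [0.5459, -0.0948, 0.1806]
orientation: [-0.001, 0.758, 0.652, -0.001]
force: [-0.9, -0.5, -1.1]
finger_gap: 0.326
t: 8.4
ee_pos: [0.5469, -0.095, 0.1815]
orientation: [0.0, 0.758, 0.652, 0.0]
force: [0.1, 0.7, -0.7]
finger_gap: 0.326
[ 0.54694671 -0.09500869  0.18167429] [-0.07517793  0.16044181  0.04409152]
```

View pics/s9a.png

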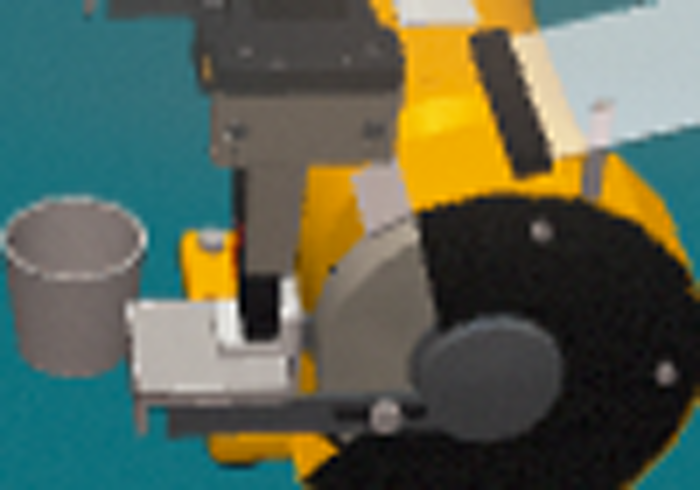

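View pics/w9a.png

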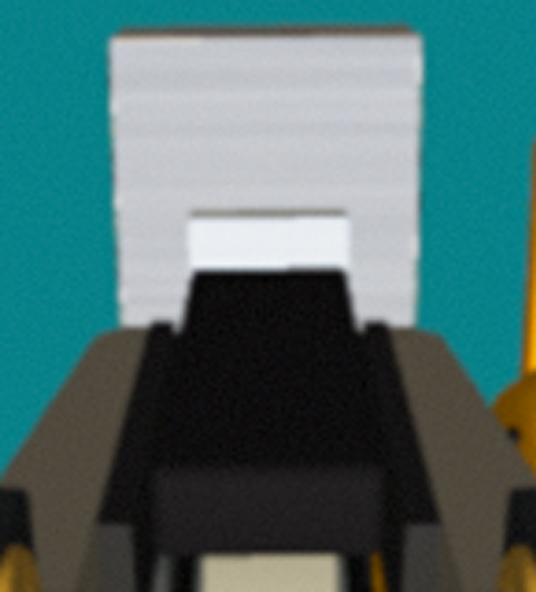

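```bash

python3 -m creep '{"translation":[[0,0,1],[0,0,2],[0,0,2]],"rotation":[[0,0,0],[0,0,0],[0,0,0]],"claw":[0.2,0.2,0.2]}'
python3 -m creep '{"translation":[[0,0,1],[0,0,1]],"rotation":[[0,0,0],[0,0,0]],"claw":[0.2,0.2]}'
python3 -m creep '{"translation":[[0,0,0.7],[0,0,0.7]],"rotation":[[0,0,0],[0,0,0]],"claw":[0.2,0.2]}'
```

```text
t: 8.8
ee_pos: [0.5466, -0.095, 0.1792]
orientation: [-0.0, 0.758, 0.652, -0.0]
force: [0.0, -0.5, -1.8]
finger_gap: 0.322
t: 9.0
ee_pos: [0.5467, -0.095, 0.1782]
orientation: [0.0, 0.758, 0.652, 0.0]
force: [-0.6, -0.9, 0.1]
finger_gap: 0.325
t: 9.2
ee_pos: [0.5468, -0.095, 0.1782]
orientation: [0.0, 0.758, 0.652, 0.0]
force: [-1.9, 1.2, 4.0]
finger_gap: 0.324
```

```bash

python3 -m creep '{"translation":[[0,0,0.5],[0,0,0.5]],"rotation":[[0,0,0],[0,0,0]],"claw":[0.2,0.2]}'
python3 - <<'E'
from h import *
p,s=shot("w10");
cv2.imwrite("pics/w10a.png",cv2.resize(s[140:300,250:395],None,fx=3.7,fy=3.7,interpolation=2))
s=vision.camera("side");cv2.imwrite("pics/s10.png",s); cv2.imwrite("pics/s10a.png",cv2.resize(s[120:190,300:400],None,fx=7,fy=7,interpolation=2))
o=st();print(o["ee_pos"],o["force"])
E
```

```text
t: 9.4
ee_pos: [0.5468, -0.095, 0.1781]
orientation: [0.0, 0.758, 0.652, 0.0]
force: [-3.1, -0.1, 8.3]
finger_gap: 0.321
[ 0.54681476 -0.09499767  0.17812131] [-2.47529758  0.48476854  7.28227307]
```

View pics/s10a.png

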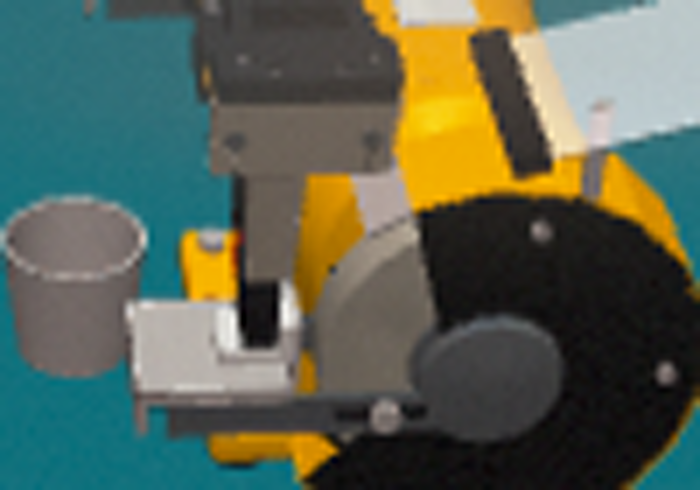

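View pics/w10a.png

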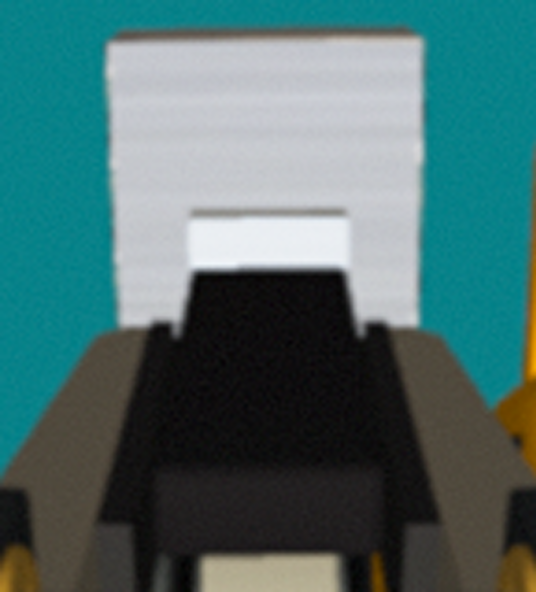

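```bash

python3 -m creep '{"translation":[[0,0,-0.7],[0,0,-0.7],[0,0,-0.7],[0,0,-0.7],[0,0,-0.7]],"rotation":[[0,0,0],[0,0,0],[0,0,0],[0,0,0],[0,0,0]],"claw":[0.33,0.36,0.4,0.45,0.45]}'
python3 -m creep '{"translation":[[0,0,-10],[0,0,-25],[0,0,-45],[0,-10,-70],[0,-40,-95]],"rotation":[[0,0,0],[0,0,0],[0,0,0],[0,0,0],[0,0,0]],"claw":[0.45,0.45,0.45,0.45,0.45]}'
python3 - <<'E'
from h import *
p,s=shot("w11");
s=vision.camera("side");cv2.imwrite("pics/s11.png",s); cv2.imwrite("pics/s11a.png",cv2.resize(s[120:190,300:400],None,fx=7,fy=7,interpolation=2))
o=st();print(o["ee_pos"],o["force"])
E
```

```text
t: 10.0
ee_pos: [0.5466, -0.095, 0.1776]
orientation: [-0.0, 0.758, 0.652, -0.0]
force: [-0.3, 0.6, -0.6]
finger_gap: 0.449
t: 10.5
ee_pos: [0.5082, -0.0892, 0.2741]
orientation: [0.001, 0.758, 0.652, 0.0]
force: [0.0, 0.5, 0.3]
finger_gap: 0.452
[ 0.50680458 -0.08932168  0.27673365] [-0.03986581  0.55583726  0.04935891]
```

View pics/s11a.png

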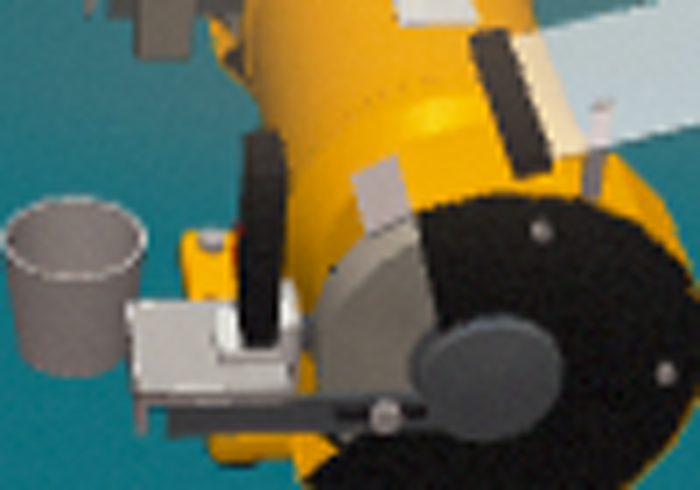

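View pics/w11.png

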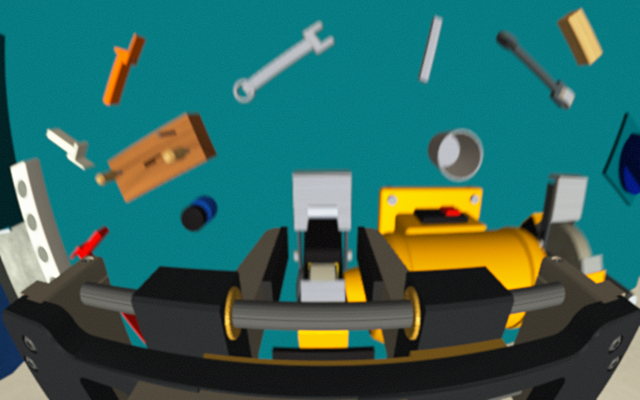

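```bash
python3 - <<'E'
from h import *
gx=np.array([np.cos(np.radians(-8.25)),np.sin(np.radians(-8.25)),0]);e=np.array([.5573,-.0955,0])
goto(e-.088*gx+[0,0,.115],down(81.75))
E
```

```text
shift [  0.7 -38.  161.5] rot [ 0.31 -0.09 -0.34] rows 4.0
```

```bash

python3 -m creep '{"translation":[[0.5,-25,10],[0.5,-38,45],[0.5,-38,85],[0.5,-38,125],[0.5,-38,160]],"rotation":[[0,0,0],[0,0,0],[0,0,0],[0,0,0],[0,0,0]],"claw":[0.3,0.2,0.1,0,0]}' 
python3 -m creep '{"translation":[[0,0,0],[0,0,0],[0,0,0]],"rotation":[[0,0,0],[0,0,0],[0,0,0]],"claw":[0,0,0]}' 
python3 - <<'E'
from h import *
p,s=shot("w12");
cv2.imwrite("pics/w12a.png",cv2.resize(s[140:300,250:395],None,fx=3.7,fy=3.7,interpolation=2))
s=vision.camera("side");cv2.imwrite("pics/s12.png",s); cv2.imwrite("pics/s12a.png",cv2.resize(s[110:210,290:400],None,fx=6,fy=6,interpolation=2))
gx=np.array([np.cos(np.radians(-8.25)),np.sin(np.radians(-8.25)),0]);e=np.array([.5573,-.0955,0])
goto(e-.070*gx+[0,0,.115],down(81.75))
E
```

```text
t: 11.1
ee_pos: [0.4696, -0.0829, 0.1113]
orientation: [0.0, 0.758, 0.652, 0.0]
force: [0.3, 0.3, 0.4]
finger_gap: 0.038
t: 11.4
ee_pos: [0.4712, -0.0832, 0.1145]
orientation: [0.001, 0.758, 0.652, 0.001]
force: [1.1, 0.9, -0.5]
finger_gap: 0.006
shift [ 0.1 17.1 -0.4] rot [ 0.21 -0.03 -0.31] rows 1.0
```

View pics/s12a.png

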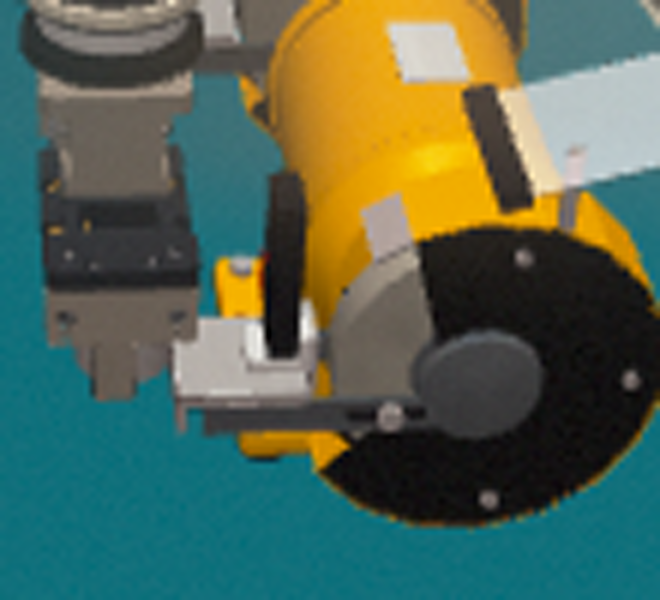

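View pics/w12.png

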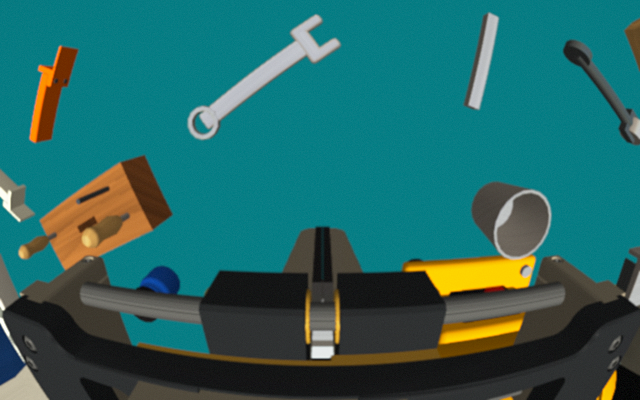

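```bash

python3 -m creep '{"translation":[[0,5,0],[0,10,0],[0,13,0],[0,13,0]],"rotation":[[0,0,0],[0,0,0],[0,0,0],[0,0,0]],"claw":[0,0,0,0]}' 
python3 -m creep '{"translation":[[0,1,0],[0,2,0],[0,2,0]],"rotation":[[0,0,0],[0,0,0],[0,0,0]],"claw":[0,0,0]}' 
python3 -m creep '{"translation":[[0,1,0],[0,2,0],[0,2,0]],"rotation":[[0,0,0],[0,0,0],[0,0,0]],"claw":[0,0,0]}'
```

```text
t: 11.9
ee_pos: [0.4832, -0.0849, 0.113]
orientation: [0.0, 0.758, 0.652, 0.0]
force: [-0.0, -0.1, 0.4]
finger_gap: 0.006
t: 12.2
ee_pos: [0.4845, -0.0851, 0.1127]
orientation: [-0.0, 0.758, 0.652, -0.0]
force: [-0.9, -0.0, -0.9]
finger_gap: 0.004
t: 12.5
ee_pos: [0.4866, -0.0854, 0.1128]
orientation: [0.0, 0.758, 0.652, 0.0]
force: [0.0, 0.7, 0.3]
finger_gap: 0.003
```

```bash

python3 -m creep '{"translation":[[0,1,0],[0,2,0],[0,2,0]],"rotation":[[0,0,0],[0,0,0],[0,0,0]],"claw":[0,0,0]}'
python3 -m creep '{"translation":[[0,1,0],[0,2,0],[0,2,0]],"rotation":[[0,0,0],[0,0,0],[0,0,0]],"claw":[0,0,0]}'
```

```text
t: 12.8
ee_pos: [0.488, -0.0856, 0.1127]
orientation: [-0.0, 0.758, 0.652, -0.0]
force: [-0.7, 1.2, 1.2]
finger_gap: 0.005
t: 13.1
ee_pos: [0.4893, -0.0858, 0.1126]
orientation: [-0.001, 0.758, 0.652, -0.001]
force: [-4.7, 1.0, 2.9]
finger_gap: 0.004
```

```bash

python3 -m creep '{"translation":[[0,1,0],[0,2,0],[0,3,0],[0,4,0],[0,4,0]],"rotation":[[0,0,0],[0,0,0],[0,0,0],[0,0,0],[0,0,0]],"claw":[0,0,0,0,0]}'
python3 -m creep '{"translation":[[0,0.6,0],[0,1.2,0],[0,1.8,0],[0,2.4,0],[0,3,0]],"rotation":[[0,0,0],[0,0,0],[0,0,0],[0,0,0],[0,0,0]],"claw":[0,0,0,0,0]}'
python3 - <<'E'
from h import *
s=vision.camera("side");cv2.imwrite("pics/s13.png",s); cv2.imwrite("pics/s13a.png",cv2.resize(s[110:210,290:400],None,fx=6,fy=6,interpolation=2))
E
```

```text
t: 13.6
ee_pos: [0.4936, -0.0864, 0.1126]
orientation: [-0.001, 0.758, 0.652, -0.0]
force: [-5.0, 0.3, 2.8]
finger_gap: 0.002
t: 14.1
ee_pos: [0.4964, -0.0868, 0.1126]
orientation: [-0.001, 0.758, 0.652, -0.001]
force: [-5.6, 1.2, 2.5]
finger_gap: 0.004
```

View pics/s13a.png

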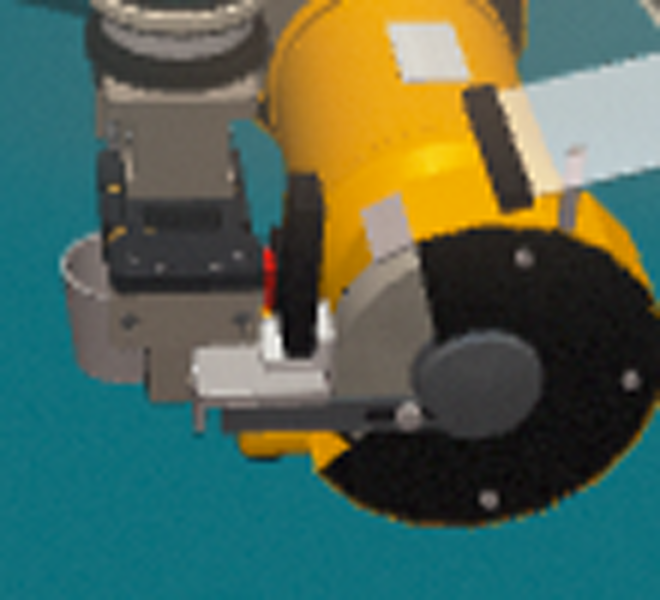

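```bash

python3 -m creep '{"translation":[[0,0.5,0],[0,1,0],[0,1.5,0]],"rotation":[[0,0,0],[0,0,0],[0,0,0]],"claw":[0,0,0]}'
```

```text
t: 14.45
ee_pos: [0.4978, -0.087, 0.1126]
orientation: [-0.001, 0.758, 0.652, -0.001]
force: [-7.2, 0.8, 4.0]
finger_gap: 0.003
```

```bash

python3 -m creep '{"translation":[[0,0.3,0],[0,0.6,0],[0,0.6,0]],"rotation":[[0,0,0],[0,0,0],[0,0,0]],"claw":[0,0,0]}'
```

```text
t: 14.75
ee_pos: [0.4978, -0.087, 0.1126]
orientation: [-0.001, 0.758, 0.652, -0.001]
force: [-7.2, 1.6, 5.7]
finger_gap: 0.003
```

```bash

python3 -m creep '{"translation":[[0,0.3,0],[0,0.5,0],[0,0.5,0]],"rotation":[[0,0,0],[0,0,0],[0,0,0]],"claw":[0,0,0]}'
```

```text
t: 15.05
ee_pos: [0.4978, -0.087, 0.1126]
orientation: [-0.002, 0.758, 0.652, -0.001]
force: [-8.8, 0.8, 7.7]
finger_gap: 0.007
```

```bash

python3 - <<'E'
from h import *
o=st();print(o["force"],o["wrist_torque"])
s=vision.camera("side");c=vision.camera("scene");cv2.imwrite("pics/s14.png",s); cv2.imwrite("pics/s14a.png",cv2.resize(s[130:200,300:380],None,fx=7,fy=7,interpolation=2))
cv2.imwrite("pics/c14a.png",cv2.resize(c[150:230,300:400],None,fx=7,fy=7,interpolation=2))
E
```

```text
[-8.81818799  0.75724283  7.66293231] [0.34552524 1.87755285 0.0191374 ]
```

View pics/s14a.png

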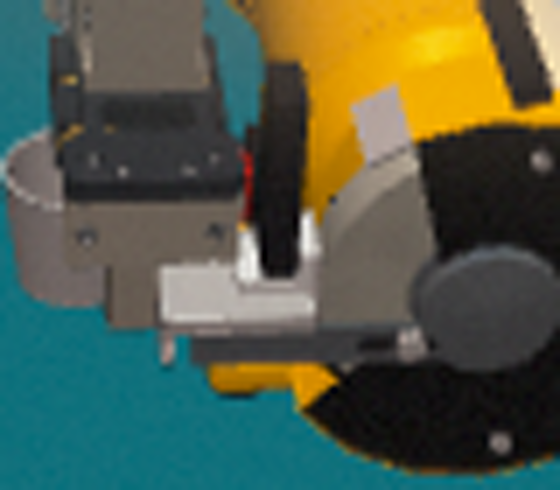

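View pics/c14a.png

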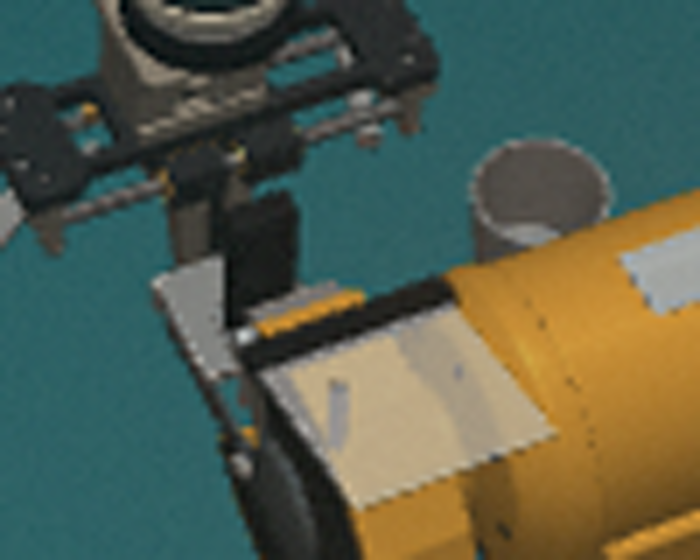

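```bash

python3 -m creep '{"translation":[[0,0.4,0],[0,0.8,0],[0,0.8,0]],"rotation":[[0,0,0],[0,0,0],[0,0,0]],"claw":[0,0,0]}'
```

```text
t: 15.45
ee_pos: [0.4979, -0.087, 0.1125]
orientation: [-0.002, 0.758, 0.652, -0.002]
force: [-11.4, 3.0, 9.0]
finger_gap: 0.006
```

```bash

python3 -m creep '{"translation":[[0,-1,0],[0,-2,0],[0,-4,0],[0,-10,0],[0,-20,0]],"rotation":[[0,0,0],[0,0,0],[0,0,0],[0,0,0],[0,0,0]],"claw":[0,0,0,0,0]}'
python3 -m creep '{"translation":[[0,-30,0],[0,-50,-20],[0,-60,-60],[0,-60,-105],[0,-50,-150]],"rotation":[[0,0,0],[0,0,0],[0,0,0],[0,0,0],[0,0,0]],"claw":[0,0,0,0,0]}'
python3 -m creep '{"translation":[[0,40,-30],[0,80,-30],[0,110,-30],[0,110,-30]],"rotation":[[0,0,0],[0,0,0],[0,0,0],[0,0,0]],"claw":[0,0,0,0]}'
python3 - <<'E'
from h import *
p,s=shot("w15")
cv2.imwrite("pics/w15a.png",cv2.resize(s[110:290,250:395],None,fx=3.3,fy=3.3,interpolation=2))
s=vision.camera("side");c=vision.camera("scene");cv2.imwrite("pics/s15.png",s); cv2.imwrite("pics/s15a.png",cv2.resize(s[130:200,300:380],None,fx=7,fy=7,interpolation=2))
E
```

```text
t: 15.95
ee_pos: [0.4815, -0.0848, 0.113]
orientation: [0.001, 0.758, 0.652, 0.001]
force: [-0.7, -0.5, -0.5]
finger_gap: 0.002
t: 16.45
ee_pos: [0.4297, -0.0771, 0.2643]
orientation: [-0.0, 0.758, 0.652, 0.0]
force: [1.1, 0.1, -0.3]
finger_gap: 0.003
t: 16.85
ee_pos: [0.5427, -0.0937, 0.2923]
orientation: [0.001, 0.758, 0.652, 0.0]
force: [-1.2, 0.2, -0.4]
finger_gap: -0.002
```

View pics/w15.png

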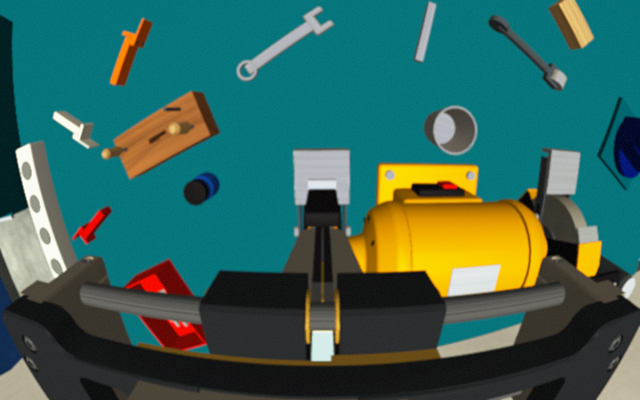

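View pics/s15a.png

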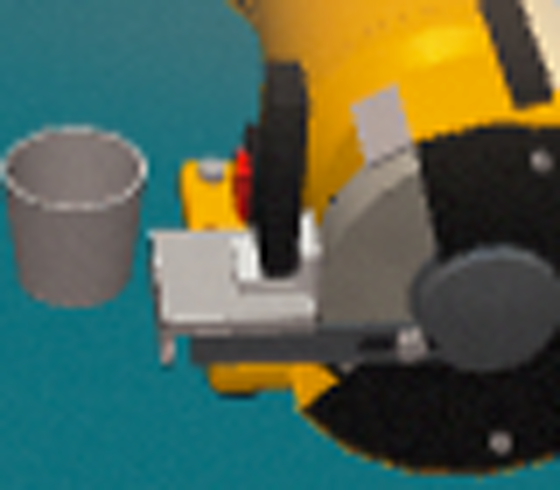

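```bash

python3 -m creep '{"translation":[[0,0,-45],[0,30,-60],[0,75,-60],[0,75,-60],[0,75,-60]],"rotation":[[0,0,0],[0,0,0],[0,0,0],[0,0,0],[0,0,0]],"claw":[0,0,0,0,0]}'
python3 - <<'E'
from h import *
p,s=shot("w16")
cv2.imwrite("pics/w16a.png",cv2.resize(s[80:220,265:385],None,fx=4.2,fy=4.2,interpolation=2))
E
```

```text
t: 17.5
ee_pos: [0.6134, -0.1046, 0.3517]
orientation: [-0.001, 0.758, 0.652, -0.001]
force: [-1.4, -0.4, 0.8]
finger_gap: 0.006
```

View pics/w16a.png

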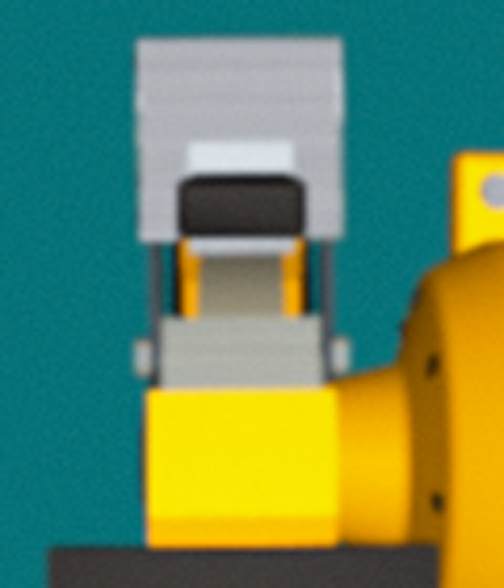

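```bash
python3 - <<'E'
from meas import *
meas("w16",[(137,39),(344,39),(343,240),(139,240)],[(188,142),(296,142)],.140,265,80,4.2)
p=load("w16")
e=np.array([.5573,-.0955,.134])
A=[onz("wrist",*k,z,p) for k,z in zip(cr([(190,254),(297,254),(139,240),(343,240),(200,258),(284,258)],265,80,4.2),(.14,.14,.134,.134,.13,.13))]
for a in A: print(((a-e)@gx*1e3).round(1),((a-e)@gy*1e3).round(1))
o=st();print(o["t"],o["force"])
from rig import workorder
print(workorder.close_job())
E
```

```text
rest sizes [np.float64(0.0607), np.float64(0.0601), np.float64(0.0606), np.float64(0.0601)] edge [ 0.5675 -0.0974  0.134 ] from centre [ 0.5674 -0.0972  0.134 ] yaw [np.float64(-8.66), np.float64(-8.65)]
foot w 0.0313 yaw -8.64 blade outer ahead of edge 2.94 lateral(+left) 0.36
14.0 -15.3
14.2 16.0
10.1 -30.7
10.5 29.9
16.1 -12.7
16.3 12.5
17.55 [-0.05683403 -0.30113364 -0.64978983]
the job is handed in; nothing more can be done
None
```

The worn wheel is the right one: its gap measured about 13.5 mm, against about 3.5 mm on the left. I took the black gauge from the stand and lowered its blade into that gap until the foot pressed on the rest with about 8 N. After letting go, I pushed the rest's lip about 9–10 mm until it stopped. I pressed on to about 12 N, roughly 6–7 N above the sliding friction, then backed off clear and handed in at 17.6 s.

My last checks:
- **Fit:** The gauge stands upright and square to the rest (yaw agrees within 0.1°). It is about 0.4 mm off the middle of the rest and in line with the wheel.
- **Nip:** The blade's outer face is 2.9 mm ahead of the rest's edge, which matches the 3 mm blade. In the view from above, the blade touches the wheel.
- **Other things:** The pot, the jar and the left rest look unmoved in the pictures. The robot was touching nothing, with the wrist force back near zero.

Two measurements did not agree:
- **Wheel face:** The last wrist picture put the visible wheel face about 2 mm beyond the blade. I took that pixel where the foot hides the true front, so I relied on the firm stop, where force rose without motion.
- **Rest travel:** It measured 8.9 mm from the arm and about 10 mm from the camera.

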